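# Hold an inline valve against the sprung test port

## Task

From the tray of fittings take the straight inline valve (square body with a round stub at both ends), lay it on the narrow bed of the spring test stand, and push it along the bed so that its leading stub drives the sprung plunger back until the valve's square body is hard against the slotted stop plate. The spring pushes it back out if you let go, so finish while still holding the valve firmly against the stop. Leave the other fittings in the tray and do not disturb the glassware.

Things in the scene. Friction and masses are not known exactly. Their poses are not given: they have to be found in the camera images.
- valve: The part to take: straight inline valve of bare steel, 0.10 to 0.21 kg. Square body 30 x 30 mm, 50 mm long (along its y), with a round stub 11 mm in diameter and 28 mm long centred on both end faces: 106 mm overall, ends alike. Origin at the middle of the body, z up. Lies flat in the tray, axis 15 mm above its inner floor (world z 0.020). Grip across the 30 mm width.
- tray: Fixed black plastic tray, 290 (x) x 170 (y) x 35 (z) mm, walls and floor 5 mm thick, open on top. Origin at the centre of its underside, on the work surface. Three large fittings lie side by side across it, spaced about 85 mm along its x and roughly parallel to its y; which lies in which place varies.
- jig: Fixed spring test stand, base plate 100 (x) x 250 (y) x 12 mm, origin at the centre of the underside on the work surface. Yaw within 0.4 rad of 0. Valves are pushed along its +y. Bed: steel bar 20 mm wide (x = -10 to 10), y = -114 to -2, flat top at z = 40; a valve on it has its axis at x = 0, z = 55, and overhangs 5 mm each side. Spring housing: y = 72 to 108, 56 wide, top z = 74.
- stop: Fixed dark steel stop plate, upright across the end of the bed. Origin and axes are those of jig. From y = 0 (the face that stops the valve) to y = 10 mm, 71 mm wide, top at z = 76. Its slot, open upward, 19 mm wide at x = 0, bottom at z = 45, lets the stub through but not the square body. With the valve home, the middle of its body is at y = -25 mm.
- plunger (a joint): Travel in m of the sprung brass plunger along the stand's +y: 0 at rest, grows as pushed. The stub first touches it when the body's leading face is 16 mm short of the stop plate; reads about 0.016 with the body against the plate (own limit 0.024). Spring 3 N at 0 plus 400 N per m: about 9.4 N when home; push with more than this plus friction, 15 to 20 N is ample.
- plunger_face (a point): Centre of the plunger's round front face (17 mm diameter), on the stand's centre line at x = 0, z = 55 mm, and at y = 12 mm when at rest, just behind the slot of the stop plate.
- elbow: Other fitting, to be left in the tray: same square steel body 30 x 30 x 50 mm, one 28 mm stub on its +y end and a 15 mm stub on its +x side, the -y end bare. Origin at the middle of the body.
- blank: Other fitting, to be left in the tray: plain square steel bar 30 x 30 x 80 mm (long along its y), no stubs. Origin at its middle.
- collar0: Small steel collar lying flat in the tray, 20 mm outside, 12 mm bore, 8 mm high. Origin at the centre of its underside.
- collar1: Another small steel collar, same as collar0.
- bottle: Bystander: amber glass bottle, 66 mm in diameter, 140 mm high, standing on the work surface beyond the work. Origin at the centre of its underside.
- beaker: Bystander: glass beaker, 70 mm in diameter, 90 mm high. Origin at the centre of its underside.
- jar: Bystander: clear glass jar, 60 mm in diameter, 90 mm high. Origin at the centre of its underside.
Things that resemble listed ones, but are neither listed nor needed, are in the scene too. Leave any green look-alike of the valve alone.

How it is judged (in metres and radians):
On the way:
1. the valve has been lifted out of the tray (height (world z) of valve above 0.045 m and contact force between valve and tray below 0.01 N and contact force between the fingers and valve above 1 N), for 0.1 s.
At the end, for the whole second after the job is handed in: Plunger pushed back 14.5 to 18.5 mm, valve on the stop plate with over 1.5 N and held by the fingers (over 2 N), within 6 mm of the centre line, axis 50 to 61 mm up, in line within 0.1 rad, under 10 mm/s; the elbow, blank and collars in the tray (value of joint plunger between 0.0145 and 0.0185 m and contact force between valve and stop above 1.5 N and contact force between the fingers and valve above 2 N and x of valve in the frame of jig between -0.006 and 0.006 m and z of valve in the frame of jig between 0.05 and 0.061 m and angle between the y axis of valve and the y axis of jig, either way round below 0.1 rad and linear speed of valve below 0.01 m/s and x of elbow in the frame of tray between -0.15 and 0.15 m and y of elbow in the frame of tray between -0.09 and 0.09 m and z of each of elbow, blank, collar0, collar1 in the frame of tray below 0.05 m and x of blank in the frame of tray between -0.15 and 0.15 m and y of blank in the frame of tray between -0.09 and 0.09 m and x of collar0 in the frame of tray between -0.15 and 0.15 m and y of collar0 in the frame of tray between -0.09 and 0.09 m and x of collar1 in the frame of tray between -0.15 and 0.15 m and y of collar1 in the frame of tray between -0.09 and 0.09 m); the arm keeps its last pose, push and grip.
It fails at once if a piece of glassware is shifted more than 30 mm or tipped (distance of any of bottle, beaker, jar from where it was at the start of the episode above 0.03 m or angle between any of bottle, beaker, jar's own z axis and vertical above 0.35 rad).
It fails at once if another fitting is lifted out of the tray (height (world z) of any of elbow, blank, collar0, collar1 above 0.08 m).
It also fails if it takes over 48 s, if anything falls off the work surface, if the arm or the gripper's body presses on something with over 40 N, if the wrist force passes 120 N, or if a joint passes its speed limit or range.

## Robot

A 6-joint arm with a two-finger parallel gripper is mounted at the origin on the work surface. World frame = base frame: x ahead of the robot, y to its left, z up, the work surface at z = 0. Lengths are in mm, angles in degrees, forces in N, time in s.
With the tool pointing down it reaches from about 375 to 900 mm from the base axis. Payload 3.1 kg.
Tool frame: the origin (TCP) lies on the front face of the gripper's body, between the roots of the fingers; the fingertips stand 70 mm ahead of it and the grasp point (between the pads) lies 51 mm ahead of it; z points along the fingers, y is the direction in which the jaws open and shut (so a half turn about z gives the same grasp; the last joint's range is limited). The gripper opens to 87 mm and grips with 3 to 60 N. Pads are 19 mm wide; open, the fingers measure 117 mm over their backs; the gripper's body (75 mm by 190 mm) begins 51 mm behind the grasp point.
Start: joints at [-83.852, 30.224, 82.088, -0, 67.689, -10.227], TCP at [176.227, -599.618, 292.248] pointing down, gripper open.
Joint ranges: [-176.69, 176.69], [-43.24, 126.21], [12.49, 139.97], [-82, 262], [0, 151.66], [-163.58, 163.58]. Speed limits (degrees/s): [159.86, 159.86, 180, 180, 180, 180].

## Interface

Orientations are given as [roll, pitch, yaw] about the fixed x, y, z axes, in that order (R = Rz(yaw) Ry(pitch) Rx(roll)).
In Python, from rig import * gives the robot as it stands. The module is installed in compiled form; this text tells all that it offers.
- The arm moves only by the tool play_rows, never from a script. Its argument "moves" is a list of rows, each an object with "translation": the shift along the tool's x, y, z in mm, a list of three; "rotation": the turn, a rotation vector about the tool's x, y, z in units of 6 degrees (1.0 is 6 degrees), a list of three. In form: [{"translation": [tx, ty, tz], "rotation": [wx, wy, wz]}, ...]. A call has 1 to 12 rows; each row is the pose to reach, as a shift and turn from the pose commanded when the call began, along the tool's axes at that moment; what a row does not reach only later rows make up. A row lasts 1/8 s, in which the tool goes at most 62.5 mm and 10.7 degrees, less where a joint would pass 70% of its speed; a pose out of reach is approached as far as the arm can. A call with a gripper value outside its range is refused whole. "claw" is the finger opening in mm, from 0 to 87, set as the call begins (left out, the last holds). The fingers move at their own pace and stop on an object; "force" is the grip in N (left out, the last holds). Time passes only in rows, so rows that repeat a pose let the fingers close. It gives the time, the measured TCP pose, the force and the opening at its end, in the units of the state.
- get_state(): the state, without advancing time (a new reading comes with each control period).
- camera(name): name is "scene" or "top"; returns the picture (420x560x3 uint8, blue, green, red); there is no depth.
- get_calibration(name): a dict with "camera_matrix" (3x3 intrinsics, pixels), "eye" and "orientation" of the camera in the world. Camera axes: x right, y up, looking along -z (the intrinsics and any distortion apply to the point x, -y, -z); pixel columns grow to the right and rows downward; lengths in mm; the calibration is good to about 2 mm. A picture is of the moment at which its call begins. get_calibration takes no time and is no camera call.
- sign_off(): hands the job in, once; it reports no verdict.
The state is a dict: "time_s": time; "joint_positions": joint angles; "joint_velocities": joint speeds; "joint_torque": joint torques, N m; "ee_pos": TCP position; "orientation": TCP orientation; "force": force on the tool from outside, world axes, zero at the start; "ft_torque": the same for the moment, N m; "gripper_width": finger opening in mm.
Only numpy, scipy, OpenCV 4.12 (cv2) and the standard library are available. Lean on these libraries where they do the work, as an engineer would, in place of code of your own. Each camera call takes 0.05 s, during which the arm holds its last target. There are 200 camera calls.

## Working session

There is one attempt and no reset: what is moved stays moved. The work goes in short steps, Python scripts to look and compute and a tool call to move; the robot and the scene stay as the last step left them, time stands still between calls to the robot, and variables do not carry over. Pictures are saved under pics/ and viewed, about 8 in all and at most 12, crops included, and the job is handed in when it is done.

Besides the shell and the picture viewer there is one more tool, called after "Call:" as a command line: name --argument value ..., lists and objects as JSON in quotes. play_rows: Moves the arm, as the interface text tells. Its arguments: {"type":"object","properties":{"moves":{"type":"array"},"claw":{"type":"number"},"force":{"type":"number"}},"required":["moves"]}

```bash
mkdir -p pics; python3 - <<'E'
from rig import *
import cv2
for n in("scene","top"):
    cv2.imwrite(f"pics/{n}0.png",camera(n)); print(n,get_calibration(n))
print(get_state())
E
```

```text
scene {'camera_matrix': array([[491.84649642,   0.        , 280.58868821],
       [  0.        , 491.84649642, 202.29807212],
       [  0.        ,   0.        ,   1.        ]]), 'eye': array([ 869.71888918, -522.11519807,  843.46006447]), 'orientation': array([37.79863521, -1.05745602, 31.79267345])}
top {'camera_matrix': array([[444.66450395,   0.        , 278.84731254],
       [  0.        , 444.66450395, 208.72241247],
       [  0.        ,   0.        ,   1.        ]]), 'eye': array([387.3474608 ,  30.98529617, 895.72742585]), 'orientation': array([ 10.156673  ,  -1.73882597, -89.15106644])}
{'time_s': 0.1, 'joint_positions': array([-8.38514676e+01,  3.02727414e+01,  8.21485950e+01,  2.67615205e-05,
        6.76894435e+01, -1.02276443e+01]), 'joint_velocities': array([-0.01739043, -0.15805864, -0.16182483, -0.05982644,  0.06381531,
        0.00835203]), 'joint_torque': array([-8.11877853e-04, -4.40988278e+01, -1.77149820e+01,  6.35174126e-02,
        5.33663901e-02, -3.20375909e-05]), 'ee_pos': array([ 176.18209126, -599.1106304 ,  291.38148595]), 'orientation': array([-1.79890985e+02, -1.96943616e-02,  1.63761478e+01]), 'force': array([-0.0490927 , -0.67895203, -0.61002048]), 'ft_torque': array([ 0.00283022, -0.04249292,  0.01389753]), 'gripper_width': 87.17148012346392}
```

View pics/scene0.png

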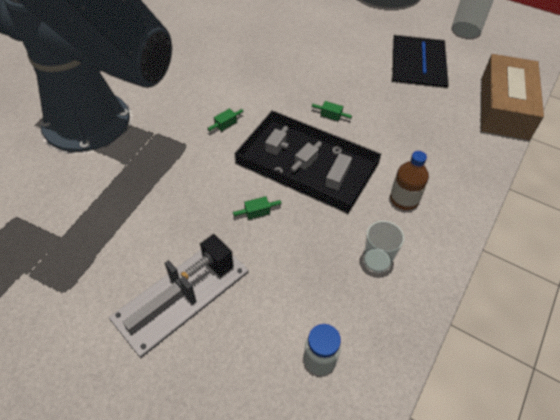

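View pics/top0.png

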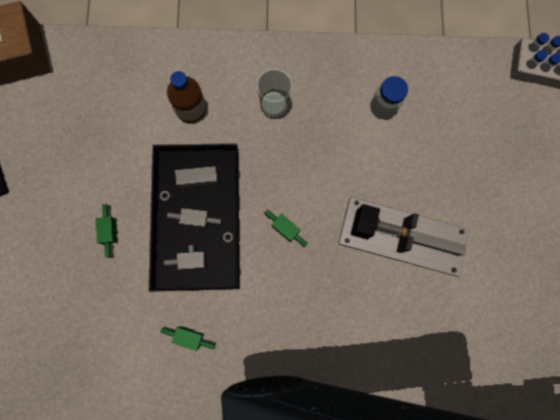

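The scene view shows the tray near (308,160) and the stand near (180,290). In the top view, the candidates are (193,217) with a stub at each end, (190,260) with an end stub plus a side stub, the plain bar at (196,176), and the green look-alikes at (105,230), (286,228) and (188,338). (193,217) fits the valve. I'll confirm it in an enlarged crop.

```bash
python3 - <<'E'
import cv2,numpy as np
t=cv2.imread("pics/top0.png"); 
a=cv2.resize(t[140:296,145:245],None,fx=3.8,fy=3.8,interpolation=cv2.INTER_CUBIC)  # 380x593
a=cv2.convertScaleAbs(a,alpha=1.3,beta=10)
cv2.imwrite("pics/crop_tray.png",a)
b=cv2.resize(t[190:280,335:475],None,fx=5.6,fy=5.6,interpolation=cv2.INTER_CUBIC)
cv2.imwrite("pics/crop_jig.png",b)
E
```

```text
(no output)
```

View pics/crop_tray.png

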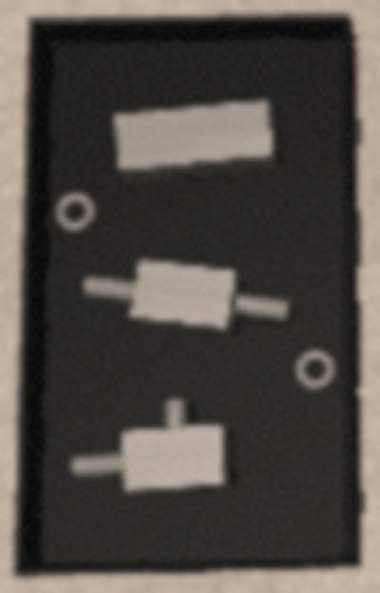

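View pics/crop_jig.png

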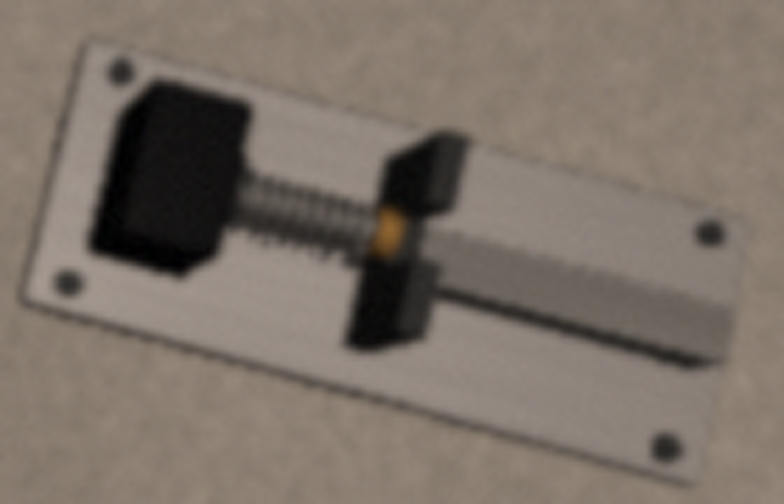

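The crop confirms the middle fitting (193,217) as the valve: bare steel, with a stub on both ends in line. The one below is the elbow and the one above is the blank. The jig crop shows all four base corners, with the housing on the left (+y). Next I'll fit the poses.

```bash
cat > h.py <<'E'
from rig import *
import numpy as np
from scipy.spatial.transform import Rotation as R
from scipy.optimize import least_squares
def proj(n,P):
    c=get_calibration(n); q=(np.atleast_2d(P)-c["eye"])@R.from_euler("xyz",c["orientation"],degrees=True).as_matrix()
    q=q*[1,-1,-1]; p=q@np.asarray(c["camera_matrix"]).T
    return p[:,:2]/p[:,2:]
def place(p,P):
    a=np.radians(p[2]); P=np.array(P,float); c,s=np.cos(a),np.sin(a)
    return np.c_[p[0]+c*P[:,0]-s*P[:,1],p[1]+s*P[:,0]+c*P[:,1],P[:,2]]
def fit(obs,p0):  # obs: list of (cam, pts3d local, px)
    f=lambda p:np.concatenate([(proj(n,place(p,P))-px).ravel() for n,P,px in obs])
    r=least_squares(f,p0); return r.x,r.fun.reshape(-1,2)
E
python3 - <<'E'
from h import *
import cv2
cr=lambda c,s,o:(np.array(c)+.5)/s-.5+o
J=[[50,125,12],[50,-125,12],[-50,-125,12],[-50,125,12]]
jpx=cr([[88,40],[745,212],[695,482],[22,298]],5.6,[335,190])
j,r=fit([("top",J,jpx)],[400,-200,0]);print("jig",j.round(1));print(r.round(1))
V=[[15,25,35],[15,-25,35],[-15,-25,35],[-15,25,35],[0,53,20],[0,-53,20]]
vpx=cr([[140,261],[235,269],[227,328],[131,317],[84,286],[288,309]],3.8,[145,140])
v,r=fit([("top",V,vpx)],[400,200,0]);print("valve",v.round(1));print(r.round(1))
T=[[145,85,35],[145,-85,35],[-145,-85,35],[-145,85,35]]
tpx=cr([[32,18],[350,15],[358,565],[17,574]],3.8,[145,140])
t,r=fit([("top",T,tpx)],[400,200,0]);print("tray",t.round(1));print(r.round(1))
ov=[]
J2=[[10,-2,40],[10,-114,40],[-10,-114,40],[-10,-2,40]]
S=[[35.5,0,76],[35.5,10,76],[-35.5,10,76],[-35.5,0,76]]
out=[]
for n,(x,y,w,h) in(("scene",(95,100,300,260)),):
    im=cv2.imread(f"pics/{n}0.png"); k=2.6
    im=cv2.resize(im[y:y+h,x:x+w],None,fx=2.3,fy=2.3,interpolation=cv2.INTER_CUBIC)
    for p,P in((j,J),(j,J2),(j,S),(v,V[:4]),(t,T)):
        q=(proj(n,place(p,P))-[x,y]+.5)*2.3-.5
        cv2.polylines(im,[np.int32(q*8)],True,(0,0,255),1,cv2.LINE_AA,3)
    cv2.imwrite("pics/ov.png",im)
np.save("poses.npy",[j,v,t])
s=get_state();print(s["ee_pos"],s["orientation"])
for n,d in(("bottle",(187,110)),("jar",(390,105)),("beaker",(275,105))):pass
E
```

```text
jig [ 496.7 -246.   -14.1]
[[-1.  -0.8]
 [ 0.9  0.3]
 [ 0.7  0.1]
 [-0.6  0.3]]
valve [522.5 174.9  -5.2]
[[-0.4 -0.4]
 [ 0.   0.3]
 [ 0.1 -0.1]
 [-0.3 -0. ]
 [ 0.5  0.2]
 [ 0.1  0. ]]
tray [527.1 171.4   2.4]
[[-0.6 -0.4]
 [ 0.8 -0.9]
 [ 0.2  0.5]
 [-0.3  0.6]]
[ 176.18209126 -599.1106304   291.38148595] [-1.79890985e+02 -1.96943616e-02  1.63761478e+01]
```

View pics/ov.png

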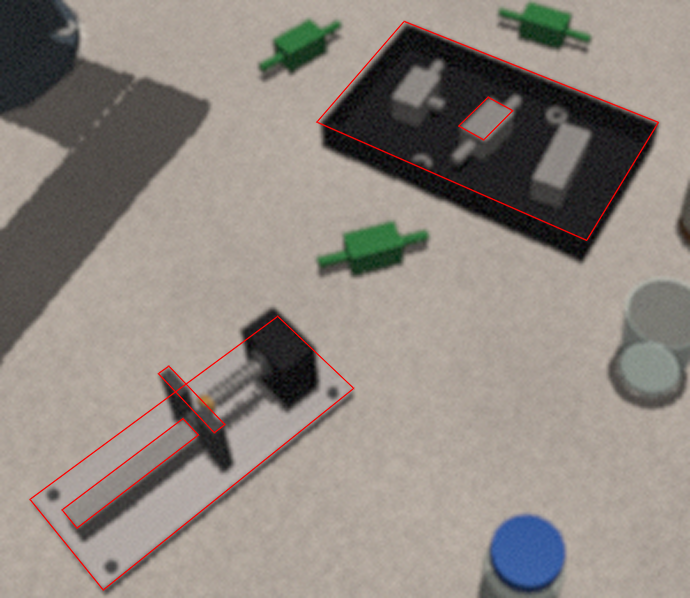

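The top-view fit overlays the scene view to about 1 px on the stand, the stop, the tray and the valve top, so I can move. This helper converts world targets to tool shifts and tracks the commanded pose.

```bash
cat >> h.py <<'E'
import json,os
def cmd(): return np.array(json.load(open("cmd.json")))  # x y z yaw (tool straight down)
def TR(yaw): return R.from_euler("xyz",[180,0,yaw],degrees=True)
def sent(t,w=0):
    c=cmd(); c[:3]+=TR(c[3]).apply(t); c[3]-=6*w; json.dump(list(c),open("cmd.json","w")); print("cmd",c.round(2))
def to(x,y,z,yaw):
    c=cmd(); print("T",TR(c[3]).inv().apply(np.array([x,y,z])-c[:3]).round(1),"wz",round((c[3]-yaw)/6,3))
E
python3 - <<'E'
from h import *
json.dump([176.227,-599.618,292.248,16.375],open("cmd.json","w"))
to(480,-200,290,84.8); to(522.5,174.9,180,84.8)
j=np.load("poses.npy")[0]
q=(proj("top",place(j,[[10,-2,40],[10,-114,40],[-10,-114,40],[-10,-2,40],[0,12,63.5],[35.5,0,76],[35.5,10,76],[-35.5,10,76],[-35.5,0,76]]))-[335,190]+.5)*5.6-.5
print(q.round(0).tolist())
E
```

```text
T [ 404.1 -297.8    2.2] wz -11.404
T [ 550.6 -645.5  112.2] wz -11.404
[[423.0, 221.0], [735.0, 304.0], [724.0, 360.0], [411.0, 276.0], [399.0, 229.0], [467.0, 133.0], [438.0, 125.0], [395.0, 329.0], [424.0, 336.0]]
```

Call:
play_rows --moves '[{"translation":[44,-33,0],"rotation":[0,0,-1.2]},{"translation":[88,-66,0],"rotation":[0,0,-2.4]},{"translation":[132,-99,0],"rotation":[0,0,-3.6]},{"translation":[176,-132,0],"rotation":[0,0,-4.8]},{"translation":[220,-165,0],"rotation":[0,0,-6]},{"translation":[264,-198,0],"rotation":[0,0,-7.2]},{"translation":[308,-231,0],"rotation":[0,0,-8.4]},{"translation":[352,-264,0],"rotation":[0,0,-9.6]},{"translation":[396,-297,0],"rotation":[0,0,-10.8]},{"translation":[404,-298,2],"rotation":[0,0,-11.4]},{"translation":[404,-298,2],"rotation":[0,0,-11.4]}]' --claw 54 --force 50

```text
time_s: 1.48
ee_pos: [480.2, -198.9, 289.8]
orientation: [-180.0, -0.0, 84.9]
force: [-0.0, 0.2, -0.4]
gripper_width: 53.9
```

```bash
python3 - <<'E'
from h import *
sent([404,-298,2],-11.4)
s=get_state();print(s["ee_pos"],s["orientation"])
to(522.5,174.9,180,84.8)
E
```

```text
cmd [ 479.83 -199.81  290.25   84.78]
[ 480.153947   -198.89572428  289.84916461] [-1.79956649e+02 -1.45926543e-02  8.48598020e+01]
T [377.    8.4 110.2] wz -0.004
```

Call:
play_rows --moves '[{"translation":[50,1,0],"rotation":[0,0,0]},{"translation":[100,2,0],"rotation":[0,0,0]},{"translation":[150,3,0],"rotation":[0,0,0]},{"translation":[200,4,20],"rotation":[0,0,0]},{"translation":[250,6,40],"rotation":[0,0,0]},{"translation":[300,7,65],"rotation":[0,0,0]},{"translation":[350,8,90],"rotation":[0,0,0]},{"translation":[377,8.5,110],"rotation":[0,0,0]},{"translation":[377,8.5,110],"rotation":[0,0,0]},{"translation":[377,8.5,110],"rotation":[0,0,0]}]'

```text
time_s: 2.72
ee_pos: [522.9, 173.6, 180.6]
orientation: [180.0, 0.0, 84.7]
force: [-0.3, 0.0, 0.5]
gripper_width: 54.1
```

```bash
python3 - <<'E'
from h import *
import cv2
sent([377,8.5,110])
s=get_state();print(s["ee_pos"],s["orientation"])
a=camera("scene");b=camera("top")
cv2.imwrite("pics/pre.png",np.hstack([cv2.resize(a[60:220,210:400],None,fx=2.1,fy=2.1,interpolation=2),cv2.resize(b[140:300,145:335],None,fx=2.1,fy=2.1,interpolation=2)]))
E
```

```text
cmd [522.62 174.85 180.25  84.78]
[522.86128121 173.59964173 180.55245477] [1.79995894e+02 2.81326605e-02 8.46885224e+01]
```

View pics/pre.png

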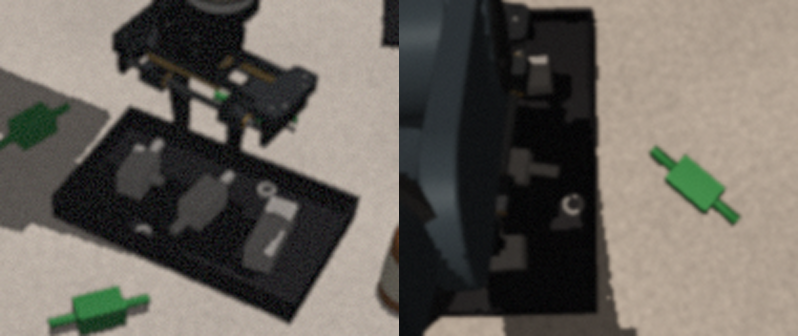

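The fingers straddle the valve from above and are clear of its neighbours. In the left panel the fingers are near (180,100) and (235,135), and the valve is at (205,195). Now I'll descend and grip.

Call:
play_rows --moves '[{"translation":[0,0,30],"rotation":[0,0,0]},{"translation":[0,0,60],"rotation":[0,0,0]},{"translation":[0,0,80],"rotation":[0,0,0]},{"translation":[0,0,92],"rotation":[0,0,0]},{"translation":[0,0,101],"rotation":[0,0,0]},{"translation":[0,0,101],"rotation":[0,0,0]},{"translation":[0,0,101],"rotation":[0,0,0]}]'

```text
time_s: 3.7
ee_pos: [523.1, 174.9, 79.9]
orientation: [179.9, -0.0, 84.8]
force: [0.0, 1.1, 0.0]
gripper_width: 54.3
```

Call:
play_rows --moves '[{"translation":[0,0,0],"rotation":[0,0,0]},{"translation":[0,0,0],"rotation":[0,0,0]},{"translation":[0,0,0],"rotation":[0,0,0]},{"translation":[0,0,0],"rotation":[0,0,0]},{"translation":[0,0,0],"rotation":[0,0,0]},{"translation":[0,0,0],"rotation":[0,0,0]},{"translation":[0,0,0],"rotation":[0,0,0]},{"translation":[0,0,0],"rotation":[0,0,0]}]' --claw 20 --force 50

```text
time_s: 4.7
ee_pos: [522.8, 174.9, 79.5]
orientation: [180.0, -0.0, 84.8]
force: [0.2, 0.7, 4.4]
gripper_width: 30.1
```

The grip reads 30.1 mm, which is the valve's width. Lifting, then computing the approach to the stand.

Call:
play_rows --moves '[{"translation":[0,0,-20],"rotation":[0,0,0]},{"translation":[0,0,-50],"rotation":[0,0,0]},{"translation":[0,0,-85],"rotation":[0,0,0]},{"translation":[0,0,-120],"rotation":[0,0,0]},{"translation":[0,0,-120],"rotation":[0,0,0]}]'

```text
time_s: 5.32
ee_pos: [523.8, 175.0, 201.2]
orientation: [179.7, -0.1, 84.8]
force: [-0.3, 0.8, -1.5]
gripper_width: 29.7
```

```bash
python3 - <<'E'
from h import *
sent([0,0,101]); sent([0,0,-120])
s=get_state();print(s["ee_pos"],s["orientation"],s["force"],s["gripper_width"])
j=np.load("poses.npy")[0]
p=place(j,[[0,-75,0]])[0]; to(p[0],p[1],180,90+j[2]); print(p,j)
E
```

```text
cmd [522.62 174.85  79.25  84.78]
cmd [522.62 174.85 199.25  84.78]
[523.76836551 174.96514157 201.20866295] [ 1.79725853e+02 -5.46732624e-02  8.47756276e+01] [-0.28999682  0.80657387 -1.50991352] 29.711107392748676
T [-495.6    0.9   19.2] wz 1.476
[ 478.42128651 -318.79109843    0.        ] [ 496.67160911 -246.04547502  -14.08361437]
```

Call:
play_rows --moves '[{"translation":[-30,0,0],"rotation":[0,0,0]},{"translation":[-75,0,0],"rotation":[0,0,0.2]},{"translation":[-125,0,0],"rotation":[0,0,0.4]},{"translation":[-175,0,0],"rotation":[0,0,0.6]},{"translation":[-225,0,0],"rotation":[0,0,0.8]},{"translation":[-275,0,0],"rotation":[0,0,1]},{"translation":[-325,0,0],"rotation":[0,0,1.2]},{"translation":[-375,0,0],"rotation":[0,0,1.4]},{"translation":[-425,1,5],"rotation":[0,0,1.48]},{"translation":[-470,1,15],"rotation":[0,0,1.48]},{"translation":[-495.5,1,19],"rotation":[0,0,1.48]},{"translation":[-495.5,1,19],"rotation":[0,0,1.48]}]'

```text
time_s: 6.82
ee_pos: [477.8, -319.6, 178.8]
orientation: [-179.9, -0.1, 75.7]
force: [0.1, 0.7, -1.2]
gripper_width: 29.5
```

Call:
play_rows --moves '[{"translation":[0,0,15],"rotation":[0,0,0]},{"translation":[0,0,30],"rotation":[0,0,0]},{"translation":[0,0,40],"rotation":[0,0,0]},{"translation":[0,0,40],"rotation":[0,0,0]}]'

```text
time_s: 7.32
ee_pos: [478.2, -317.5, 139.0]
orientation: [-179.9, -0.1, 75.9]
force: [-0.6, -0.6, -1.2]
gripper_width: 29.5
```

```bash
python3 - <<'E'
from h import *
import cv2
sent([-495.5,1,19],1.48); sent([0,0,40])
s=get_state();print(s["ee_pos"],s["orientation"],s["force"],s["gripper_width"])
a=camera("scene");b=camera("top")
cv2.imwrite("pics/hov.png",np.hstack([cv2.resize(a[215:365,95:265],None,fx=3,fy=3,interpolation=2)[:,:],cv2.resize(b[190:340,345:470],None,fx=2.3,fy=3,interpolation=2)]))
E
```

```text
cmd [ 478.5  -318.68  180.25   75.9 ]
cmd [ 478.5  -318.68  140.25   75.9 ]
[ 478.18013764 -317.52697461  139.02459128] [-1.79865073e+02 -8.29212020e-02  7.59484805e+01] [-0.56918178 -0.57519456 -1.17628302] 29.509938078663424
```

View pics/hov.png

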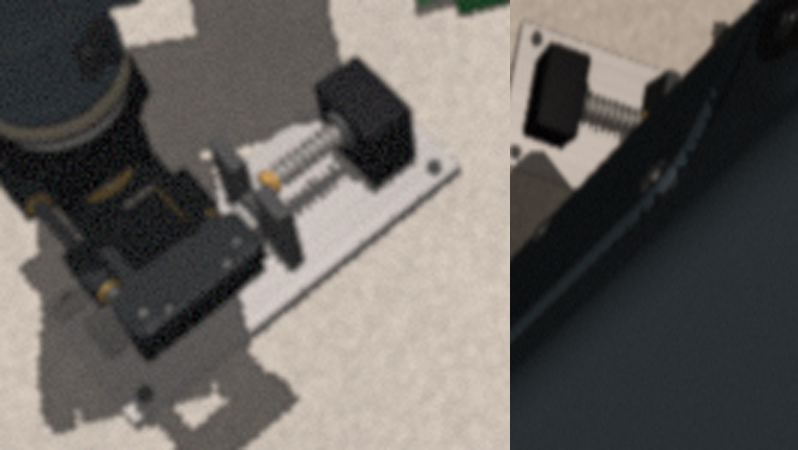

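The gripper hides the valve in both views (stop and plunger are visible at about (265,185) in the left panel). I'll lower it by force feedback instead.

Call:
play_rows --moves '[{"translation":[0,0,10],"rotation":[0,0,0]},{"translation":[0,0,18],"rotation":[0,0,0]},{"translation":[0,0,22],"rotation":[0,0,0]},{"translation":[0,0,22],"rotation":[0,0,0]}]'

```text
time_s: 7.92
ee_pos: [478.3, -318.5, 117.7]
orientation: [-179.9, -0.0, 75.9]
force: [-0.4, 0.6, -1.2]
gripper_width: 30.2
```

Call:
play_rows --moves '[{"translation":[0,0,1],"rotation":[0,0,0]},{"translation":[0,0,2],"rotation":[0,0,0]},{"translation":[0,0,3],"rotation":[0,0,0]},{"translation":[0,0,3],"rotation":[0,0,0]}]'

```text
time_s: 8.43
ee_pos: [478.5, -318.7, 115.3]
orientation: [180.0, -0.0, 75.9]
force: [-1.0, -0.7, -0.6]
gripper_width: 29.4
```

Call:
play_rows --moves '[{"translation":[0,0,0.5],"rotation":[0,0,0]},{"translation":[0,0,1],"rotation":[0,0,0]},{"translation":[0,0,1.5],"rotation":[0,0,0]},{"translation":[0,0,1.5],"rotation":[0,0,0]}]'

```text
time_s: 8.93
ee_pos: [478.5, -318.7, 114.4]
orientation: [180.0, 0.0, 75.9]
force: [-1.2, 0.8, 5.1]
gripper_width: 29.5
```

Bed contact came at TCP z 114.4, as predicted. Next I slide along tool +x, which is the stand's +y, and stop just short of the plunger.

Call:
play_rows --moves '[{"translation":[6,0,-0.5],"rotation":[0,0,0]},{"translation":[12,0,-0.5],"rotation":[0,0,0]},{"translation":[18,0,-0.5],"rotation":[0,0,0]},{"translation":[24,0,-0.5],"rotation":[0,0,0]},{"translation":[30,0,-0.5],"rotation":[0,0,0]},{"translation":[30,0,-0.5],"rotation":[0,0,0]},{"translation":[30,0,-0.5],"rotation":[0,0,0]}]'

```text
time_s: 9.8
ee_pos: [486.2, -288.8, 114.4]
orientation: [180.0, -0.1, 75.9]
force: [2.1, 3.0, 5.9]
gripper_width: 29.6
```

```bash
python3 - <<'E'
from h import *
import cv2
sent([0,0,26.5]); sent([30,0,-.5])
s=get_state();print(s["ee_pos"],s["orientation"],s["force"],s["gripper_width"])
a=camera("scene")
cv2.imwrite("pics/slot.png",cv2.resize(a[235:335,130:250],None,fx=5,fy=5,interpolation=2))
E
```

```text
cmd [ 478.5  -318.68  113.75   75.9 ]
cmd [ 485.81 -289.59  114.25   75.9 ]
[ 486.20123439 -288.83499781  114.44231638] [ 1.79976940e+02 -7.16830366e-02  7.58691938e+01] [2.11790136 2.96907768 5.85973937] 29.587191141885338
```

View pics/slot.png

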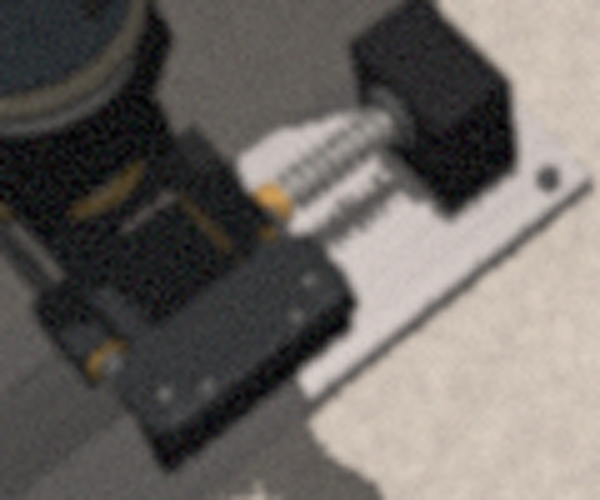

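The gripper covers the slot, and only the brass plunger at (275,200) shows, still at rest. I'll go on by small steps and watch the axial and lateral force.

Call:
play_rows --moves '[{"translation":[2,0,0],"rotation":[0,0,0]},{"translation":[4,0,0],"rotation":[0,0,0]},{"translation":[6,0,0],"rotation":[0,0,0]},{"translation":[8,0,0],"rotation":[0,0,0]},{"translation":[8,0,0],"rotation":[0,0,0]}]'

```text
time_s: 10.48
ee_pos: [487.7, -283.3, 114.4]
orientation: [179.9, 0.1, 75.9]
force: [-1.6, -4.5, 5.1]
gripper_width: 29.8
```

Call:
play_rows --moves '[{"translation":[2,0,0],"rotation":[0,0,0]},{"translation":[4,0,0],"rotation":[0,0,0]},{"translation":[5,0,0],"rotation":[0,0,0]},{"translation":[5,0,0],"rotation":[0,0,0]}]'

```text
time_s: 10.98
ee_pos: [488.9, -279.0, 114.5]
orientation: [179.9, 0.2, 75.9]
force: [-2.4, -6.9, 3.4]
gripper_width: 29.6
```

Call:
play_rows --moves '[{"translation":[1,0,0],"rotation":[0,0,0]},{"translation":[2,0,0],"rotation":[0,0,0]},{"translation":[3,0,0],"rotation":[0,0,0]},{"translation":[3,0,0],"rotation":[0,0,0]}]'

```text
time_s: 11.48
ee_pos: [489.6, -276.4, 114.5]
orientation: [179.9, 0.2, 76.0]
force: [-2.9, -8.1, 4.5]
gripper_width: 29.6
```

The force matches the spring: 8.6 N at about 10 mm of predicted travel, with about 6 mm to go. Continuing.

Call:
play_rows --moves '[{"translation":[1,0,0],"rotation":[0,0,0]},{"translation":[2,0,0],"rotation":[0,0,0]},{"translation":[3,0,0],"rotation":[0,0,0]},{"translation":[4,0,0],"rotation":[0,0,0]},{"translation":[4,0,0],"rotation":[0,0,0]}]'

```text
time_s: 12.1
ee_pos: [490.5, -272.8, 114.5]
orientation: [179.9, 0.2, 76.0]
force: [-3.3, -8.8, 4.0]
gripper_width: 29.6
```

Call:
play_rows --moves '[{"translation":[1,0,0],"rotation":[0,0,0]},{"translation":[2,0,0],"rotation":[0,0,0]},{"translation":[2,0,0],"rotation":[0,0,0]}]'

```text
time_s: 12.48
ee_pos: [490.9, -271.4, 114.5]
orientation: [179.9, 0.3, 76.0]
force: [-4.4, -10.8, 3.1]
gripper_width: 29.5
```

Call:
play_rows --moves '[{"translation":[1,0,0],"rotation":[0,0,0]},{"translation":[2,0,0],"rotation":[0,0,0]},{"translation":[2,0,0],"rotation":[0,0,0]}]'

```text
time_s: 12.85
ee_pos: [491.0, -271.2, 114.5]
orientation: [179.9, 0.4, 76.0]
force: [-7.9, -16.6, 3.1]
gripper_width: 29.9
```

Axial force jumped from 11.7 to 18 N with only 0.2 mm of motion, and TCP is at stand y = -25.8, so the body is on the stop. I'll add a little margin and let it settle.

Call:
play_rows --moves '[{"translation":[0.5,0,0],"rotation":[0,0,0]},{"translation":[0.5,0,0],"rotation":[0,0,0]},{"translation":[0.5,0,0],"rotation":[0,0,0]},{"translation":[0.5,0,0],"rotation":[0,0,0]},{"translation":[0.5,0,0],"rotation":[0,0,0]},{"translation":[0.5,0,0],"rotation":[0,0,0]},{"translation":[0.5,0,0],"rotation":[0,0,0]},{"translation":[0.5,0,0],"rotation":[0,0,0]}]'

```text
time_s: 13.85
ee_pos: [491.0, -271.1, 114.5]
orientation: [179.9, 0.5, 76.0]
force: [-8.1, -17.6, 2.2]
gripper_width: 29.8
```

```bash
python3 - <<'E'
from h import *
import cv2
j=np.load("poses.npy")[0]; ax=place([0,0,j[2]],[[0,1,0],[1,0,0]])
for _ in range(3):
    a=camera("scene"); s=get_state()
    print(s["ee_pos"].round(1),"F axial,lat",(ax@s["force"]).round(1),s["force"][2].round(1),"y,x",(ax@(s["ee_pos"]-[j[0],j[1],0])).round(1),s["gripper_width"].round(1))
b=camera("top")
A=cv2.resize(a[215:365,95:265],None,fx=2.6,fy=2.6,interpolation=2);B=cv2.resize(b[185:335,330:450],None,fx=2.6,fy=2.6,interpolation=2)
for n,P in(("scene",[0,28.2,63.5]),): print((proj(n,place(j,[P]))-[95,215])*2.6, (proj(n,place(j,[[0,12.,63.5]]))-[95,215])*2.6,(proj("top",place(j,[P]))-[330,185])*2.6+[442,0])
cv2.imwrite("pics/end.png",np.hstack([A,B]))
E
```

```text
Traceback (most recent call last):
AttributeError: 'float' object has no attribute 'round'
```

```bash
python3 - <<'E'
from h import *
import cv2
j=np.load("poses.npy")[0]; ax=place([0,0,j[2]],[[0,1,0],[1,0,0]])
for _ in range(3):
    a=camera("scene"); s=get_state()
    print(s["ee_pos"].round(1),"F axial,lat",(ax@s["force"]).round(1),"y,x",(ax@(s["ee_pos"]-[j[0],j[1],0])).round(1),round(s["gripper_width"],1))
b=camera("top")
A=cv2.resize(a[215:365,95:265],None,fx=2.6,fy=2.6,interpolation=2);B=cv2.resize(b[185:335,330:450],None,fx=2.6,fy=2.6,interpolation=2)
for y in(28,12): print(y,(proj("scene",place(j,[[0,y,63.5]]))-[95,215])*2.6)
cv2.imwrite("pics/end.png",np.hstack([A,B]))
E
```

```text
[ 491.  -271.1  114.5] F axial,lat [-18.2  -3.9] y,x [-25.7   0.6] 30.0
[ 491.  -271.1  114.5] F axial,lat [-19.6  -3.9] y,x [-25.7   0.6] 29.8
[ 491.  -271.1  114.5] F axial,lat [-19.2  -5.2] y,x [-25.7   0.6] 29.8
28 [[244.21410168 139.52855847]]
12 [[225.69978906 153.45144272]]
```

View pics/end.png

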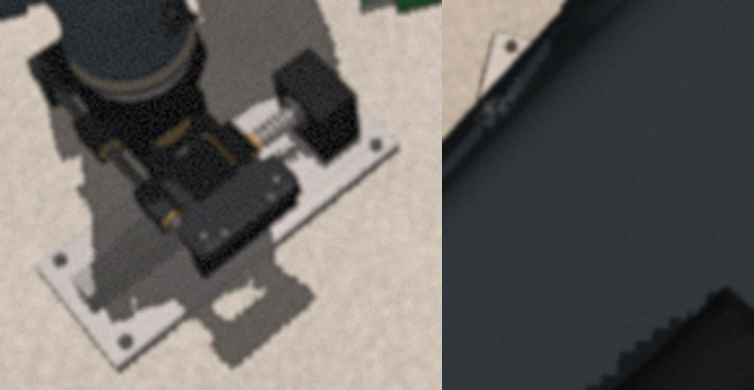

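The brass collar is now at (252,143), pushed back to about where the fit puts it at home (244,139), against (226,153) at rest. Axial force is steady at 18–19 N and position isn't drifting, so I'm handing in.

```bash
python3 -c "
from rig import *
print(sign_off()); s=get_state(); print(s['ee_pos'],s['force'],s['gripper_width'])"
```

```text
the job is handed in; nothing more can be done
None
the job is handed in; nothing more can be done
```

I took the straight valve from the middle of the tray, laid it on the bed and pushed it along until its body met the stop plate. I handed in at about 14 s of the 48 s, still holding it there. The sign-off gives no verdict, so success is judged from my own checks:

- **Grip:** the fingers held at 29.8 mm on the 30 mm body, with the grip force set to 50 N.
- **Push:** the force rose at about the spring's rate, then jumped from 11.7 to 18 N within 0.2 mm of motion, which is contact with the stop. It stayed at 18–19 N, well above the 9.4 N spring, so several newtons should be on the stop plate.
- **Position:** the tool centre sat at stand y = -25.7 mm (home is -25 mm) and x = 0.6 mm, with no drift. The brass plunger could be seen pushed back to about its home position.

**Not confirmed:**
- The gripper hid the valve and slot in both cameras, so I could not see the body touching the plate. That rests on the force and position readings.
- A sideways force of 4–5 N remained at the end, possibly from slight misalignment or light rubbing.
- I did not re-check the other fittings or the glassware with a picture after lifting the valve. The arm's path was planned to stay clear of them.

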